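# Assemble the weighted burette stand

### The job

Put the burette stand together: square up the large ballast plate that lies askew on the stand's foot, lay the small plate flat on top of it, both lengthwise along the foot with their holes in line over the foot's socket, and pass the rod from the wooden rack down through both plates until it is fully home in the socket, standing upright by itself. Lower the rod in rather than dropping it, and leave the glassware and other things on the bench where they are.

Things in the scene. Friction and masses are not known exactly. Their poses are not given: they have to be found in the camera images.
- foot: the stand's foot: a heavy dark steel slab fixed to the bench, 180 (x) x 120 (y) x 36 (z) mm, with a round blind socket in the middle of its top. Origin at the centre of its underside, z up, x along its length.
- foot_socket (a point): centre of the socket's mouth, on the foot's top face, 36 mm above the bench; axes as the foot's. The socket is 19 mm wide, 32 mm deep, its rim bevelled.
- large_plate: large ballast plate, bare steel, 140 (x) x 60 (y) x 14 (z) mm, about 0.6 kg, with one vertical through hole 21 mm wide at its centre. It starts lying flat on the foot, askew. Origin at the centre of its underside (on the hole's axis), z up, x along its length; either end may point either way.
- small_plate: small ballast plate, bare steel, 100 (x) x 50 (y) x 14 (z) mm, about 0.4 kg, with one vertical through hole 21 mm wide at its centre. It starts lying flat on the bench. Origin at the centre of its underside (on the hole's axis), z up, x along its length; either end may point either way.
- rod: loose aluminium rod, 190 mm long, about 0.16 kg: shaft 16 mm in diameter, its lowest 8 mm tapering to a flat tip 10 mm wide, and at the top a round grip head 25 mm in diameter and 40 mm tall (from 150 to 190 mm above the tip). It starts upright in the rack, its tip 10 mm above the bench. Origin at the centre of the tip, z along the rod towards the head.
- rod_head (a point): centre of the rod's grip head, on its axis, 170 mm above the tip.
- rack: wooden rod rack fixed to the bench: a block 90 (x) x 70 (y) x 60 (z) mm on a base board 130 x 90 x 8 mm, with one vertical hole 18 mm wide and 50 mm deep in the middle of its top, where the rod stands. Origin at the centre of its underside.
- brown_bottle: bystander, loose: closed brown glass bottle, 80 mm across, 170 mm tall. Origin at the centre of its underside.
- flask: bystander, loose: conical glass flask, 80 mm across, 120 mm tall. Origin at the centre of its underside.
- white_jar: bystander, loose: closed jar, 70 mm across, 85 mm tall. Origin at the centre of its underside.
- beaker: bystander, loose: open glass beaker, 74 mm across, 90 mm tall. Origin at the centre of its underside.
- bulb: bystander, loose: reddish rubber bulb lying flat, 112 mm long, 60 mm thick. Origin at the centre of its underside.
- boss_head: bystander, loose: small metal boss-head clamp lying flat, about 90 mm long, 30 mm tall. Origin at the centre of its underside.
- flask_weight: bystander, loose: round dark steel ring weight, 90 mm outside, 56 mm inside, 14 mm thick (not part of the stand). Origin at the centre of its underside.
Things that resemble listed ones, but are neither listed nor needed, are in the scene too. What is shaped like the small_plate but blue or orange is not meant.

How it is judged:
By the outcome, as a careful person would: the job done as asked, in the order asked, and still so for the second after the job is handed in, with the robot touching nothing.
It also fails if it takes over 72 s, if anything falls off the work surface, if the arm or the gripper's body presses on something with over 40 N, if the wrist force passes 120 N, or if a joint passes its speed limit or range.

### The arm

A 7-joint arm with a two-finger parallel gripper is mounted at the origin on the work surface. World frame = base frame: x ahead of the robot, y to its left, z up, the work surface at z = 0. Lengths are in mm, angles in rad, forces in N, time in s.
With the tool pointing down it reaches from about 425 to 875 mm from the base axis. Payload 9.9 kg.
Tool frame: the origin (TCP) lies on the centre line of the jaws, within the pads' length; the fingertips stand 11 mm ahead of it and the grasp point (between the pads) lies 8 mm behind it; z points along the fingers, y is the line along which they close (so a half turn about z gives the same grasp; the last joint's range is limited). The gripper opens to 85 mm and grips with 20 to 120 N. Pads are 22 mm wide; open, the fingers measure 114 mm over their backs; the gripper's body (76 mm by 85 mm) begins 54 mm behind the grasp point. The pads swing forward as they close: fully open they stand 13 mm farther back than shut.
Start: joints at [1.089, 0.576, 0.025, 1.437, -0.015, 1.129, -0.057], TCP at [261.494, -622.294, 242.289] pointing down, gripper open.
Joint ranges: [-2.76, 2.76], [-0.34, 2.15], [-1.52, 1.57], [0.19, 2.46], [-1.09, 4.23], [0.17, 1.99], [-2.82, 2.82]. Speed limits (rad/s): [2.22, 2.22, 3.01, 3.01, 3.14, 3.14, 3.14].

### API

Orientations are given as a unit quaternion [x, y, z, w].
In Python, from workcell import ctrl, eoat, kin, snapshot, camera_params, workorder, telemetry gives the robot as it stands. Calls block until the motion is done:
- ctrl.goto(position, orientation): joint-space move of the TCP to a pose.
- ctrl.move_straight(position, v=150, orientation=None): straight line of the TCP; orientation=None keeps the orientation; v is the mean speed in mm/s.
- ctrl.move_joints(angles): joint-space move.
- eoat.move_gripper(opening, squeeze=None): finger opening in mm; squeeze is the grip in N (None keeps the last); returns when the fingers have stopped.
- ctrl.sleep(seconds).
- kin.solve_ik(position, orientation): joint angles nearest the present ones, or None.
- snapshot(name): name is "scene" or "side" or "wrist"; returns the picture (420x560x3 uint8, red, green, blue); there is no depth.
- camera_params(name): a dict with "fov_y" (degrees; the focal length in pixels is half the picture's height over the tangent of half this angle, whatever the lens; pixels are square), "cx", "cy" (the principal point, pixels), "k1" (the pictures are not rectified: a ray, as slopes to the right and down, at radius r is drawn at 1 + k1 r^2 times it, then the intrinsics apply), "position" and "orientation" of the camera in the world. Camera axes: x right, y down, z forward; pixel columns grow to the right and rows downward; lengths in mm; the calibration is good to about 2 mm. A picture is of the moment at which its call begins: read the wrist's pose just before it. camera_params takes no time and is no camera call; for the wrist camera it gives the pose at the moment of the call.
A pose or a line that the arm cannot do raises ctrl.IKError and nothing moves.
- workorder.hand_in(): hands the job in; it is judged then, once.
Readings, each from a call of its own:
- telemetry.read_time(): time.
- telemetry.read_joint_pos(): joint angles.
- telemetry.read_joint_velocities(): joint speeds.
- telemetry.read_joint_efforts(): joint torques, N m.
- telemetry.read_tcp_pos(): TCP position.
- telemetry.read_orientation(): TCP orientation.
- telemetry.read_wrist_force(): force on the tool from outside, world axes, zero at the start.
- telemetry.read_torque(): the same for the moment, N m.
- telemetry.read_grip_width(): finger opening in mm.
- telemetry.read_finger_force(): force on a finger pad.
Only numpy, scipy, OpenCV 4.12 (cv2) and the standard library are available. Lean on these libraries where they do the work, as an engineer would, in place of code of your own. Each camera call takes 0.05 s, during which the arm holds its last target. There are 200 camera calls.

## Working session

There is one attempt and no reset: what is moved stays moved. The work goes in short steps, each a Python script; the robot and the scene stay as the last script left them, time stands still between calls to the robot, and variables do not carry over. Pictures are saved under pics/ and viewed, at most 10 in all, crops included, and the job is handed in when it is done.

```bash
ls; mkdir -p pics
python3 - <<'E'
from workcell import *
import cv2
for n in ("scene","side"):
    cv2.imwrite(f"pics/{n}0.png",snapshot(n)[:,:,::-1]); print(n,camera_params(n))
print(camera_params("wrist"),telemetry.read_orientation(),telemetry.read_time())
E
```

```text
pics
scene {'fov_y': 48.87360660977436, 'cx': 279.8124990598964, 'cy': 212.57751156512654, 'k1': 0.05441743562861132, 'position': array([1304.53361408,  508.7949343 , 1078.29748759]), 'orientation': array([ 0.44577877,  0.81628085, -0.32730819, -0.16684184])}
side {'fov_y': 54.58701711866598, 'cx': 283.5449072143214, 'cy': 219.7529050337643, 'k1': -0.016607401753302078, 'position': array([ 12.08885512, 744.93911415, 814.73369773]), 'orientation': array([-0.28621219,  0.84189207, -0.43690638,  0.13569507])}
{'fov_y': 59.83172606924841, 'cx': 275.89258112187105, 'cy': 204.02478819585798, 'k1': -0.08766571883778503, 'position': array([ 322.29209304, -595.59182272,  373.80892911]), 'orientation': array([ 0.82589746, -0.54821915, -0.07354276,  0.10927313])} [ 9.80283225e-01  1.97596190e-01 -1.84415289e-04 -7.13867944e-04] 0.1
```

View pics/scene0.png

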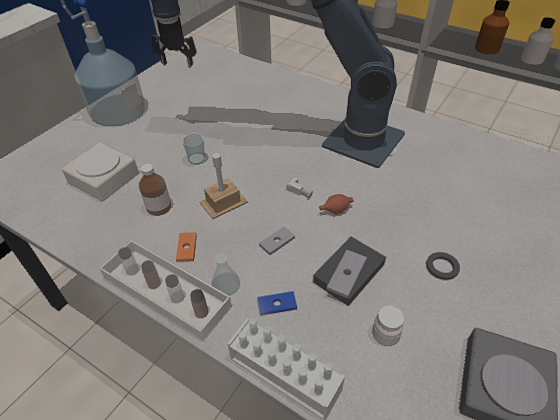

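View pics/side0.png

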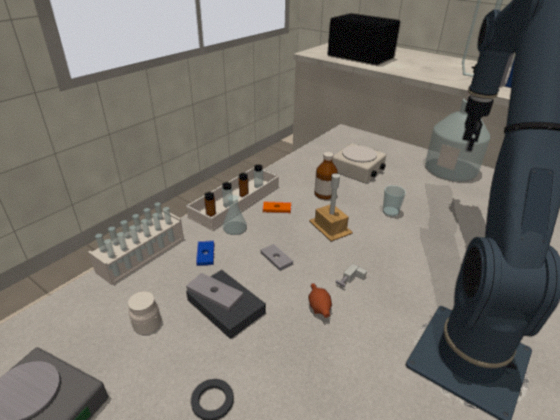

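Small-plate candidates in the scene view are grey (277,240), blue (277,302) and orange (187,246). By the description it is the grey one. The large plate is grey on the dark foot at (347,272), the rod head is at (217,160) in the rack at (223,197), and the ring weight at (443,265) is a bystander.

```bash
cat > h.py <<'E'
from workcell import *
import cv2, numpy as np
from scipy.spatial.transform import Rotation as R
def P(n): return camera_params(n)
def K(c):
    f=210/np.tan(np.radians(c["fov_y"]/2)); return f
def ray(c,uv):
    f=K(c); d=(np.atleast_2d(uv).astype(float)-[c["cx"],c["cy"]])/f
    s=d.copy()
    for _ in range(20): s=d/(1+c["k1"]*(s**2).sum(1,keepdims=True))
    return R.from_quat(c["orientation"]).apply(np.c_[s,np.ones(len(s))])
def plane(c,uv,z):
    r=ray(c,uv); p=np.asarray(c["position"]); return p+r*((z-p[2])/r[:,2])[:,None]
def proj(c,X):
    q=R.from_quat(c["orientation"]).inv().apply(np.atleast_2d(X)-c["position"]); s=q[:,:2]/q[:,2:]
    return s*(1+c["k1"]*(s**2).sum(1,keepdims=True))*K(c)+[c["cx"],c["cy"]]
def tri(views):
    A=np.zeros((3,3));b=np.zeros(3)
    for c,uv in views:
        r=ray(c,uv)[0]; r/=np.linalg.norm(r); M=np.eye(3)-np.outer(r,r); A+=M; b+=M@c["position"]
    return np.linalg.solve(A,b)
def Q(yaw):  # tool down, tool y (closing line) at angle yaw+90deg; tool x along yaw
    return (R.from_euler("z",yaw)*R.from_euler("x",np.pi)).as_quat()
def look(n,name=None):
    c=P(n); im=snapshot(n)
    if name: cv2.imwrite(f"pics/{name}.png",im[:,:,::-1])
    return c,im
def blob(im,uv,lo,hi,dark=False):
    """grey component containing uv: value in [lo,hi] , low saturation"""
    hsv=cv2.cvtColor(im,cv2.COLOR_RGB2HSV); m=((hsv[...,2]>=lo)&(hsv[...,2]<=hi)&(hsv[...,1]<60)).astype(np.uint8)
    return m
E
python3 - <<'E'
from h import *
c=P("scene");s=P("side")
pr=lambda n,a:print(n,np.round(a,1).tolist())
pr("small",plane(c,[[277,240],[262,243],[294,235],[267,250],[284,229]],14))
pr("smallside",plane(s,[[276.5,257]],14))
pr("lp hole",plane(c,[[347,272]],50)); pr("side",plane(s,[[214,290]],50))
pr("foot corners",plane(c,[[347,238],[386,255],[352,299],[314,268]],36))
pr("footside",plane(s,[[244,272],[265,303],[235,331],[187,296]],36))
pr("head",tri([(c,[217,160]),(s,[336,183])]))
pr("headtop",tri([(c,[217,155]),(s,[336,178])]))
t=telemetry.read_tcp_pos();w=P("wrist");r=R.from_quat(telemetry.read_orientation())
pr("cam in tool",r.inv().apply(w["position"]-t)); pr("axes",r.inv().apply(R.from_quat(w["orientation"]).as_matrix().T))
for n,uv,p in (("scene",(277,240),c),):
  im=snapshot(n); 
  for q in [(285,236),(277,240),(300,240),(340,285),(365,262),(320,270),(250,230)]: print(q,im[q[1],q[0]])
E
```

```text
small [[580.5, 0.9, 14.0], [613.9, -30.5, 14.0], [536.8, 33.5, 14.0], [627.9, -3.0, 14.0], [532.7, -5.0, 14.0]]
smallside [[572.4, 5.5, 14.0]]
lp hole [[597.5, 240.2, 50.0]]
side [[594.4, 242.5, 50.0]]
foot corners [[479.8, 180.4, 36.0], [476.9, 301.6, 36.0], [657.6, 287.2, 36.0], [624.7, 153.5, 36.0]]
footside [[588.9, 132.3, 36.0], [470.3, 185.9, 36.0], [470.3, 299.1, 36.0], [644.6, 291.8, 36.0]]
head [529.3, -241.8, 176.1]
headtop [529.2, -238.6, 196.0]
cam in tool [66.4, -0.9, -132.3]
axes [[0.0, 1.0, 0.0], [-1.0, 0.0, -0.3], [-0.3, 0.0, 1.0]]
(285, 236) [131 129 130]
(277, 240) [164 160 157]
(300, 240) [153 149 146]
(340, 285) [133 129 133]
(365, 262) [67 65 67]
(320, 270) [70 71 74]
(250, 230) [152 149 146]
```

Run:
```python
from h import *
import pickle
out={}
for n,p in (("small",(610,10,250)),("foot",(610,235,300))):
    ctrl.goto(p,Q(0)); c,im=look("wrist","w_"+n); out[n]=(c,im); print(n,telemetry.read_time(),c["position"],telemetry.read_tcp_pos())
pickle.dump(out,open("v1.pkl","wb"))
a=out["small"][1];b=out["foot"][1]
cv2.imwrite("pics/c1.png",cv2.resize(np.vstack([a,b])[:,:,::-1],(400,600)))
```

```text
small 2.7583 [676.06333056   9.79460216 382.2567407 ] [610.06159175   8.88769276 249.97168817]
foot 3.725 [676.56620147 233.55511465 431.85126705] [610.66872781 231.89668119 299.5676965 ]
```

View pics/c1.png

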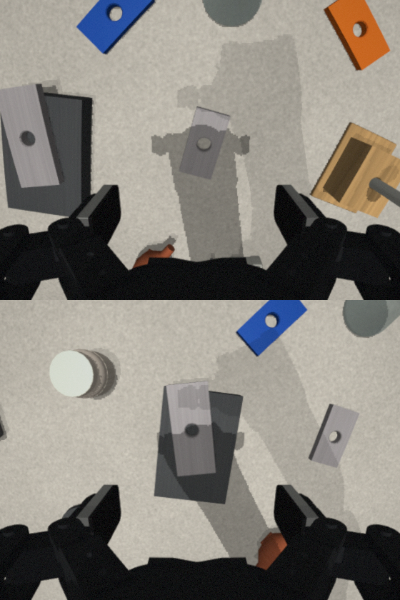

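Top half shows the small-plate close-up: the grey one at (204,145) has one hole, and the blue (115,15) and orange (358,30) are decoys. Bottom half shows the foot with the askew plate at (192,430) and the small plate, unshadowed, at (335,436). I'll enlarge the bottom view to pick corners.

Run:
```python
from h import *
import pickle
c,im=pickle.load(open("v1.pkl","rb"))["foot"]
a=cv2.resize(im[100:290,205:355],None,fx=3,fy=3,interpolation=cv2.INTER_CUBIC)
b=cv2.resize(im[135:235,425:510],None,fx=4,fy=4,interpolation=cv2.INTER_CUBIC)
o=np.zeros((570,800,3),np.uint8);o[:,:450]=np.clip(a*1.4,0,255);o[:400,460:800]=b
cv2.imwrite("pics/c2.png",o[:,:,::-1])
```

```text
(no output)
```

View pics/c2.png

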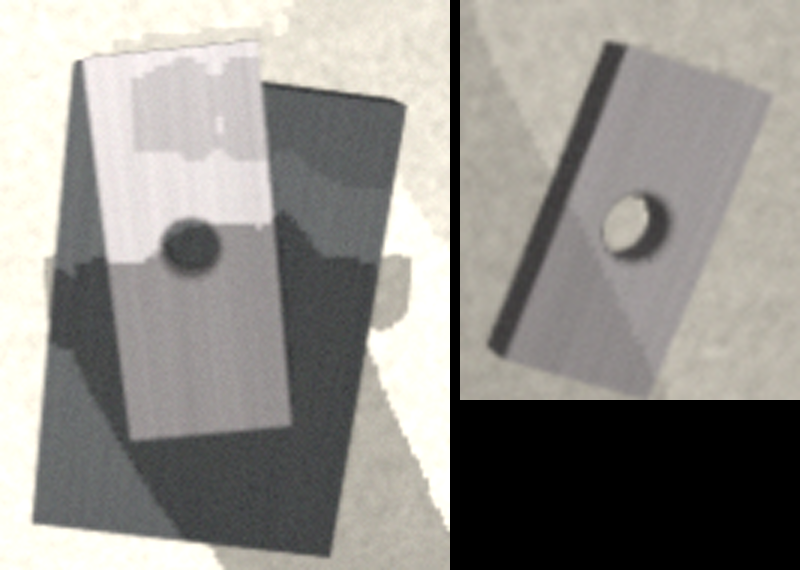

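```bash
cat >> h.py <<'E'
def fit(pts,model):
    """rigid 2D fit model->pts: centre, yaw, residuals"""
    pts=np.asarray(pts)[:,:2];model=np.asarray(model,float);pc,mc=pts.mean(0),model.mean(0);a=pts-pc;b=model-mc
    y=np.arctan2((b[:,0]*a[:,1]-b[:,1]*a[:,0]).sum(),(a*b).sum())
    r=np.array([[np.cos(y),-np.sin(y)],[np.sin(y),np.cos(y)]]);t=pc-r@mc
    return t,y,np.linalg.norm(pts-(model@r.T+t),axis=1)
def rect(l,w): return np.array([[l/2,w/2],[l/2,-w/2],[-l/2,-w/2],[-l/2,w/2]])  # image TL,TR,BR,BL in wrist view with Q(0)
E
python3 - <<'E'
from h import *
import pickle
c,im=pickle.load(open("v1.pkl","rb"))["foot"]
A=lambda p:np.array(p)/3+[205-.33,100-.33]; B=lambda p:(np.array(p)-[460,0])/4+[425-.37,135-.37]
print("foot",fit(plane(c,A([[403,107],[331,557],[33,523]]),36),rect(180,120)[1:]))
print("large",fit(plane(c,A([[83,60],[258,41],[291,426],[130,440]]),50),rect(140,60)),plane(c,A([191,247]),50))
print("small",fit(plane(c,B([[627,45],[771,95],[652,397],[505,357]]),14),rect(100,50)),plane(c,B([636,226]),14))
E
```

```text
foot (array([564.54849219, 234.86755969]), np.float64(-0.121718987279588), array([0.97640401, 0.16201014, 0.82954752]))
large (array([596.46770868, 240.97411133]), np.float64(0.0956581652627371), array([0.32336195, 0.12212782, 0.14679645, 0.3102483 ])) [[597.58599779 241.01905233  50.        ]]
small (array([578.71346617,  -0.80708052]), np.float64(-0.26478106415953634), array([0.14379392, 1.39131   , 1.04184397, 0.87343755])) [[5.79107967e+02 2.77820061e-01 1.40000000e+01]]
```

Run:
```python
from h import *
L=np.array([597.0,241.0]);F=np.array([564.5,234.9]);yl,yf=.0957,-.1217
T=telemetry
ctrl.goto([*L,110],Q(yl)); eoat.move_gripper(80,40)
ctrl.move_straight([*L,47],v=80); ctrl.sleep(.3)
print(T.read_time(),T.read_tcp_pos(),T.read_wrist_force())
eoat.move_gripper(50,50); print("grip",T.read_grip_width(),T.read_finger_force(),T.read_wrist_force())
ctrl.move_straight([*L,52],v=60); ctrl.sleep(.2); print("lift",T.read_wrist_force(),T.read_grip_width())
ctrl.move_straight([*F,52],v=60,orientation=Q(yf)); ctrl.sleep(.2)
ctrl.move_straight([*F,47.2],v=30); ctrl.sleep(.3)
print(T.read_tcp_pos(),T.read_wrist_force(),T.read_grip_width())
eoat.move_gripper(75); ctrl.move_straight([*F,130],v=200)
p=np.array([620,232.]);ctrl.goto([*p,230],Q(yf)); ctrl.sleep(.3)
c,im=look("wrist","w2"); np.save("w2.npy",im); import pickle; pickle.dump(c,open("w2.pkl","wb"))
print(T.read_time(),proj(c,[[*F,36],[*F,50]]))
```

```text
5.9833 [597.16610472 241.04684741  47.37835299] [ 0.47163645 -0.120218   -0.21154989]
grip 58.25741790703693 53.68503391742706 [-1.19724155 -1.25956083  5.51478549]
lift [-0.10267996  0.36334331 -7.54636036] 58.61978841483608
[565.10300634 235.04194609  47.56609788] [ 1.09585539 -0.61184515  3.60088781] 58.409887414284256
10.025 [[280.65682033 236.91214629]
 [280.86317817 242.28467659]]
```

View pics/w2.png

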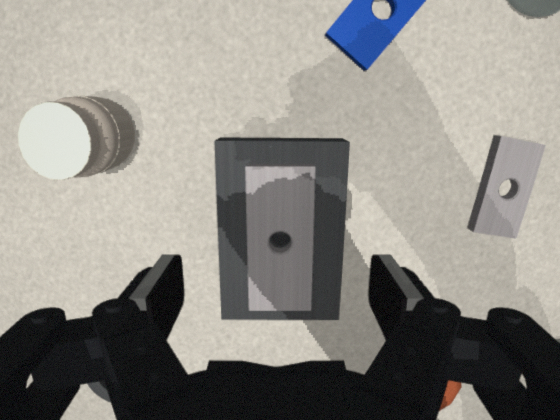

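The plate lies square on the foot, hole at (280,240), with the small plate's hole at (508,188). I'll zoom in to check the alignment.

Run:
```python
from h import *
im=np.load("w2.npy")
a=cv2.resize(im[130:330,205:360],None,fx=3,fy=3,interpolation=cv2.INTER_CUBIC)
b=cv2.resize(im[120:245,460:560],None,fx=3,fy=3,interpolation=cv2.INTER_CUBIC)
o=np.zeros((600,775,3),np.uint8);o[:,:465]=np.clip(a*1.5,0,255);o[:375,475:775]=b
cv2.imwrite("pics/c3.png",o[:,:,::-1])
```

```text
(no output)
```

View pics/c3.png

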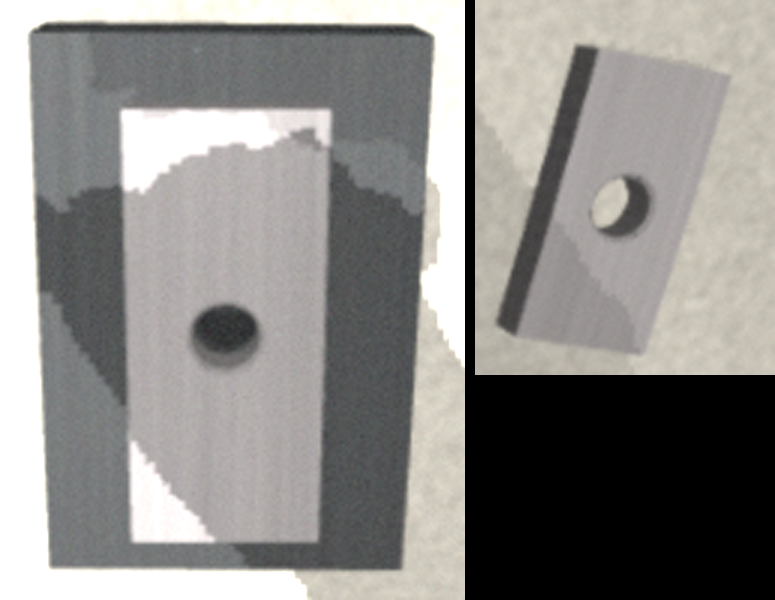

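Run:
```python
from h import *
import pickle
c=pickle.load(open("w2.pkl","rb"))
A=lambda p:np.array(p)/3+[205-.33,130-.33]; B=lambda p:(np.array(p)-[475,0])/3+[460-.33,120-.33]
print("foot",fit(plane(c,A([[31,34],[434,36],[402,569],[50,568]]),36),rect(180,120)))
print("large",fit(plane(c,A([[121,109],[331,109],[320,542],[132,543]]),50),rect(140,60)),plane(c,A([225,336]),50))
print("small",fit(plane(c,B([[598,50],[730,75],[642,354],[517,335]]),14),rect(100,50)),plane(c,B([620,206]),14))
```

```text
foot (array([564.51957728, 234.47361791]), np.float64(-0.12716781523231016), array([0.61255758, 0.35945616, 0.31991473, 0.09381114]))
large (array([564.21260659, 235.70013049]), np.float64(-0.1174492138597412), array([0.49066244, 0.31659587, 0.47971932, 0.55394157])) [[565.22483312 235.90805942  50.        ]]
small (array([ 5.78466117e+02, -3.44224633e-01]), np.float64(-0.2693831766013985), array([0.65868311, 0.38787502, 0.66840532, 0.85417712])) [[579.1729631    0.72039311  14.        ]]
```

Run:
```python
from h import *
import pickle
S=np.array([578.9,0.1]);F=np.array([564.5,235.2]);ys,yf=-.267,-.122
T=telemetry
ctrl.goto([*S,80],Q(ys)); 
ctrl.move_straight([*S,12],v=80); ctrl.sleep(.3)
print(T.read_time(),T.read_tcp_pos(),T.read_wrist_force())
eoat.move_gripper(40,50); print("grip",T.read_grip_width(),T.read_finger_force(),T.read_wrist_force())
ctrl.move_straight([*S,120],v=200)
ctrl.goto([*F,110],Q(yf)); ctrl.sleep(.2); print("lift",T.read_wrist_force(),T.read_grip_width())
ctrl.move_straight([*F,68],v=100);ctrl.sleep(.3);p=T.read_tcp_pos();print(p)
ctrl.move_straight([*(2*F-p[:2]),62.0],v=25); ctrl.sleep(.3)
print(T.read_tcp_pos(),T.read_wrist_force(),T.read_grip_width())
eoat.move_gripper(65); ctrl.move_straight([*F,140],v=200)
ctrl.goto([620,232,230],Q(yf)); ctrl.sleep(.3)
c,im=look("wrist"); out={"foot":(c,im)}
ctrl.goto([585,-235,330],Q(yf)); ctrl.sleep(.3); out["rod"]=look("wrist")
pickle.dump(out,open("v3.pkl","wb")); print(T.read_time(),T.read_tcp_pos())
a=cv2.resize(out["foot"][1][130:330,205:360],None,fx=3,fy=3,interpolation=cv2.INTER_CUBIC)
o=np.zeros((600,800,3),np.uint8);o[:,:465]=np.clip(a*1.4,0,255)
b=cv2.resize(out["rod"][1],(335,251));o[:251,465:]=b
rw=out["rod"][1]; u=proj(out["rod"][0],[529,-240,195])[0]; print(u); x,y=int(u[0])-55,int(u[1])-55; print(x,y)
x=max(0,min(450,x));y=max(0,min(310,y));print(x,y)
o[265:595,470:800]=cv2.resize(rw[y:y+110,x:x+110],None,fx=3,fy=3,interpolation=cv2.INTER_CUBIC)
cv2.imwrite("pics/c4.png",o[:,:,::-1])
```

```text
12.4083 [5.79107204e+02 1.01286280e-01 1.23556497e+01] [-0.5533746   0.16775731  0.40092418]
grip 48.49398854513151 51.81898970156908 [-1.67507254 -0.50064724  5.63187928]
lift [ 0.50682476 -0.12763267 -4.61308998] 48.59419613826347
[564.77836859 235.31875444  68.57486205]
[564.49025334 235.21140955  62.45266409] [-0.9572634  -0.86361036  5.66768685] 48.344731670447786
19.95 [ 585.15388701 -234.60847291  329.90553933]
[292.5732446  263.20871008]
237 208
237 208
```

View pics/c4.png

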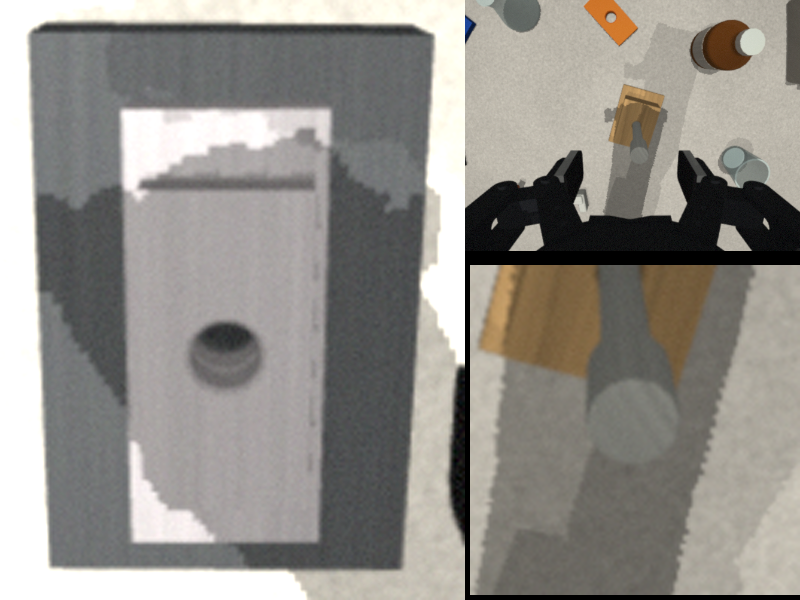

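The small plate is stacked with its hole at (225,354), concentric with the hole below. The rod's head top is the disc at (632,420) in the lower-right crop.

Run:
```python
from h import *
import pickle
v=pickle.load(open("v3.pkl","rb"));c=v["foot"][0]
A=lambda p:np.array(p)/3+[205-.33,130-.33]
F=fit(plane(c,A([[31,34],[434,36],[402,569],[50,568]]),36),rect(180,120));print("foot",F)
print("small hole",plane(c,A([225,354]),64)); e=plane(c,A([[141,188],[315,188]]),64);print("edge",e,np.arctan2(*(e[0]-e[1])[1::-1])-0)
r=v["rod"][0];u=[(632-470)/3+237-.33,(420-265)/3+208-.33];w=plane(r,u,200)[0];print("head",w)
s=P("side");sc=P("scene");im=snapshot("side");i2=snapshot("scene")
print(proj(s,w),proj(sc,w))
```

```text
foot (array([564.48252583, 234.50925639]), np.float64(-0.1274316534279009), array([0.6018086 , 0.35097758, 0.30964306, 0.09410926]))
small hole [[565.01867083 236.1152852   64.        ]]
edge [[617.14010407 253.5315425   64.        ]
 [611.28701865 205.33997033  64.        ]] 1.4499337526334168
head [ 534.7183448  -238.90778835  200.        ]
[[335.32958268 175.35326251]] [[216.07893533 156.04235704]]
```

Run:
```python
from h import *
H=np.array([534.7,-238.9]);F=np.array([564.6,235.0]);yf=-.122
T=telemetry
ctrl.goto([*H,235],Q(yf)); ctrl.move_straight([*H,172],v=80); ctrl.sleep(.3)
p=T.read_tcp_pos();print(T.read_time(),p,T.read_wrist_force())
eoat.move_gripper(15,60); print("grip",T.read_grip_width(),T.read_finger_force(),T.read_wrist_force())
ctrl.move_straight([*H,272],v=120); ctrl.sleep(.1); print("lift",T.read_wrist_force(),T.read_grip_width())
ctrl.goto([*F,265],Q(yf)); ctrl.move_straight([*F,238],v=80); ctrl.sleep(.4)
print(T.read_time(),T.read_tcp_pos(),T.read_wrist_force(),T.read_grip_width())
o=np.zeros((560,800,3),np.uint8)
for k,n in enumerate(("scene","side")):
    c,im=look(n,"rod_"+n); u=proj(c,[*F,110])[0]; x,y=int(u[0])-50,int(u[1])-70
    print(n,x,y,proj(c,[[*F,76],[*F,226]]).round(1).tolist()); o[:,k*400:k*400+400]=cv2.resize(im[y:y+140,x:x+100],None,fx=4,fy=4,interpolation=cv2.INTER_CUBIC)
cv2.imwrite("pics/c5.png",o[:,:,::-1])
```

```text
21.7917 [ 534.80108347 -238.95594569  172.31061869] [ 0.86902536  0.04994849 -0.07863234]
grip 23.74810236001611 58.822243093309226 [-0.4978733  -1.38913844  3.48373898]
lift [ 0.56607965  0.43123486 -1.43111559] 23.625719822568612
25.95 [564.6987533  235.0591058  238.26328883] [ 1.03158804 -0.20377522 -1.97701937] 23.464620719913405
scene 302 179 [[351.8, 257.1], [357.4, 219.9]]
side 172 206 [[223.7, 286.3], [219.6, 239.8]]
```

View pics/c5.png

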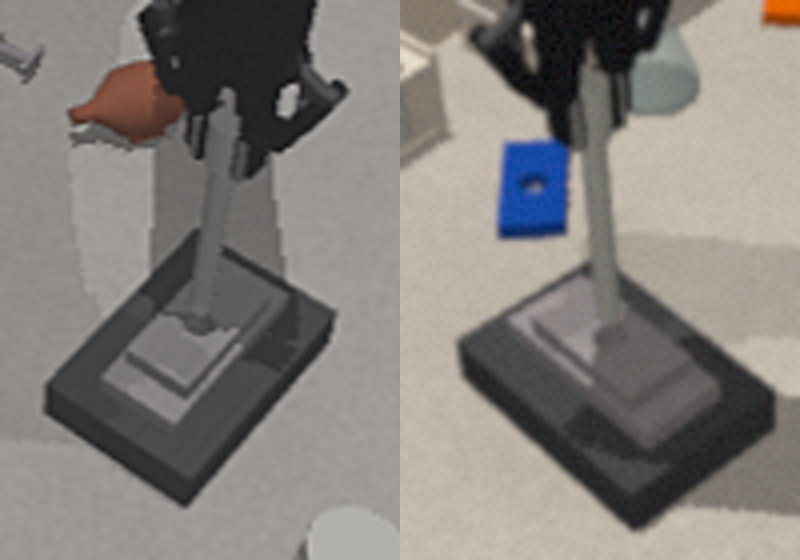

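The tip is over the hole, at scene crop (201,322) and side crop (609,333), within about 1 mm sideways of the prediction. I'll lower it while watching the force.

Run:
```python
from h import *
F=np.array([564.6,235.0]);T=telemetry
z=238
while z>164.5:
    z-=3 
    ctrl.move_straight([*F,z],v=40)
    f=T.read_wrist_force()
    if f[2]>6 or np.hypot(*f[:2])>10 or z%12==1: print(z,T.read_tcp_pos().round(1),f.round(1))
    if f[2]>10 or np.hypot(*f[:2])>15: print("stop"); break
ctrl.sleep(.3);print(T.read_time(),T.read_tcp_pos(),T.read_wrist_force(),T.read_grip_width())
```

```text
229 [564.5 234.9 228.8] [-1.1 -0.2 -2.2]
217 [564.5 235.  216.8] [ 0.1 -0.4 -1.4]
205 [564.5 234.9 204.7] [-0.4 -0.  -2.1]
193 [564.5 234.9 192.8] [ 1.  -0.  -1.1]
181 [564.5 234.9 180.8] [ 0.5 -1.  -2.4]
169 [564.5 234.9 168.8] [ 0.1  0.2 -0.8]
163 [566.2 235.4 166. ] [-1.8 -2.8 23.1]
stop
32.6 [566.14576724 235.41037534 165.93469289] [-1.52175088 -1.55226798 22.63948041] 23.581808724918584
```

Contact came at TCP z 166, which is the fully home height. I'll ease off, release, retreat and check.

Run:
```python
from h import *
F=np.array([564.6,235.0]);T=telemetry
ctrl.move_straight([*F,166.5],v=20); ctrl.sleep(.2); print(T.read_wrist_force())
eoat.move_gripper(60); ctrl.sleep(.2); ctrl.move_straight([*F,270],v=120); ctrl.goto([560,-100,300],Q(-.122)); ctrl.sleep(.3)
print(T.read_time(),T.read_wrist_force())
o=np.zeros((560,800,3),np.uint8)
for k,n in enumerate(("scene","side")):
    c,im=look(n,"end_"+n); u=proj(c,[*F,110])[0]; x,y=int(u[0])-50,int(u[1])-70
    print(n,x,y,(4*(proj(c,[[*F,64],[*F,194]])-[x,y])+[400*k,0]).round(1).tolist()); o[:,k*400:k*400+400]=cv2.resize(im[y:y+140,x:x+100],None,fx=4,fy=4,interpolation=cv2.INTER_CUBIC)
cv2.imwrite("pics/c6.png",o[:,:,::-1])
```

```text
[-0.59244215 -0.71380774  1.15909582]
36.3583 [-1.03819351  0.16761326  0.31229781]
scene 302 179 [[197.4, 323.2], [216.5, 197.8]]
side 172 206 [[608.2, 334.6], [594.1, 177.6]]
```

View pics/c6.png

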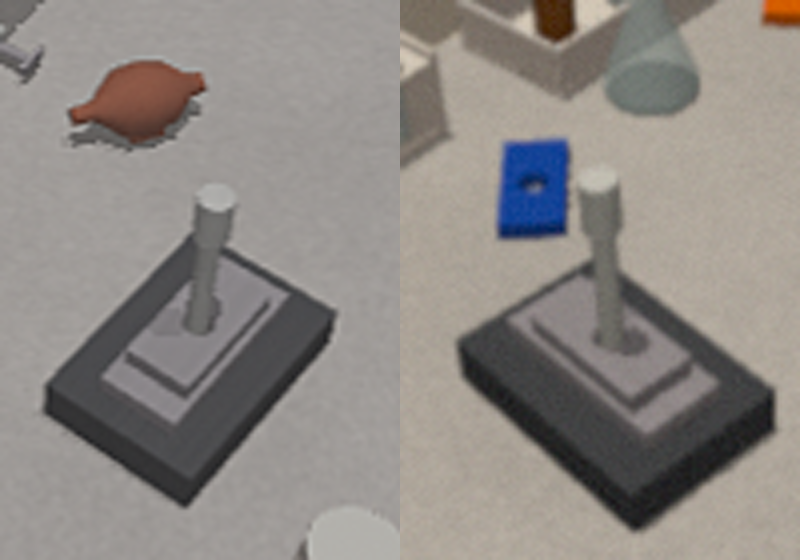

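The rod stands upright and home: its head tops are at (215,192) and (599,180), as predicted. Both plates are flat and square, and nothing near the foot has moved.

```bash
python3 -c "
from workcell import *
print(workorder.hand_in())"
```

```text
the job is handed in; nothing more can be done
None
```

The burette stand is assembled and handed in at about 36 s: both plates lie flat and lengthwise along the foot with their holes in line, and the rod was lowered fully home and stands upright by itself.

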